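# Put a keyed three-part plaster mould together in its casting frame

### The job

Put the three-part plaster mould together: take the middle section out of the drying rack and seat it on the bottom section that is fixed in the casting frame, then seat the cap on the middle section. Each section must sit down flush, its two lugs in the notches below and its blue stripe over the stripe of the section beneath; the rack leaves finger room at two sides of the middle section and the frame at the other two, so set it down on the bench and take it again the other way. Leave the glaze jar and the cup where they stand.

Things in the scene. Friction and masses are not known exactly. Their poses are not given: they have to be found in the camera images.
- frame_seat (a point): Centre of the top face of the fixed bottom section, a 60 x 60 mm plaster block in the casting frame; 42 mm above the bench. x points away from the blue-striped side, z up. Two notches in this face, 10 mm deep, cut 14 mm in from the edges: 28 mm wide at the striped -x side, 16 mm wide at +x. A 20 mm round pour hole in the middle.
- casting_frame: Fixed wooden frame, same axes; origin under its middle, 42 mm below frame_seat. Baseboard 150 mm (x) by 130 mm (y), 12 mm thick. Cheek boards 12 mm thick and 70 mm long (x) stand 6 mm off the block's +y and -y sides, 84 mm high above the bench, 2 mm higher than the top of a seated middle section: no finger room there; the +x and -x sides are open.
- drying_rack: Fixed wooden rack; origin at the centre of its underside. Floor 172 mm (x) by 90 mm (y), 8 mm thick. Three fins 8 mm thick at x = -81, 0, +81 mm, 58 mm high above the bench, make two bays 73 mm wide (centres x = -40.5, +40.5), open at both y ends. One bay holds the middle section, the other the glaze jar.
- middle_center (a point): Centre of the loose middle section's 60 x 60 x 40 mm (high) plaster block, 28 mm above the lug tips it stands on; 0.18 kg. x points away from the blue-striped side, z up. In the rack the fins are about 6 mm off its +x and -x sides and 2 mm higher than it: grip it there by its +y and -y sides. Top notches and hole like the bottom section's. Seated: 20 mm above frame_seat.
- mould_middle: The same middle section; origin at the level of its lug tips, 28 mm under middle_center, same axes. The two lugs under the block stick out 8 mm, are 11 mm long in x and centred 23.5 mm from the middle: 24 mm wide (y) at the striped -x side, 12 mm at +x. They fit the notches with 2 mm play all round, one way round only.
- cap_center (a point): Centre of the loose cap's 60 x 60 x 34 mm (high) plaster block, 25 mm above the lug tips it stands on, on the bench; 0.15 kg. x points away from the blue-striped side, z up. Plain top with pour hole. Seated on the seated middle section: 57 mm above frame_seat.
- mould_cap: The same cap; origin at the level of its lug tips, 25 mm under cap_center, same axes. Lugs as under the middle section: 8 mm high, 24 mm wide at the striped -x side, 12 mm at +x.
- jar_center (a point): Glaze jar with a black lid, 51 mm across and 60 mm high, loose in the other bay of the rack; the point is half-way up. Leave it.
- cup_center (a point): Bisque cup with a blue band, 67 mm across and 61 mm high, loose on the bench at the right; the point is half-way up. Leave it.
- bench_spot (a point): A point on the bench in front of the cap, between frame and rack, that is always free for 60 mm round about: a place to put the middle section down. Unmarked.
Mind the look-alikes: they are no part of the job. Leave any orange or yellow look-alike of the mould_cap alone.

How it is judged:
By the outcome, as a careful person would: the job done as asked, in the order asked, and still so for the second after the job is handed in, with the robot touching nothing.
It also fails if it takes over 67 s, if anything falls off the work surface, if the arm or the gripper's body presses on something with over 40 N, if the wrist force passes 120 N, or if a joint passes its speed limit or range.

### The arm

A 6-joint arm with a two-finger parallel gripper is mounted at the origin on a cart in front of the work surface, level with it; the furniture and walls round the work are solid. World frame = base frame: x ahead of the robot, y to its left, z up, the work surface at z = 0. Lengths are in m, angles in rad, forces in N, time in s.
With the tool pointing down it reaches from about 0.25 to 0.725 m from the base axis. Payload 4 kg.
Tool frame: the origin (TCP) lies midway between the tips of the shut fingers; the grasp point (between the pads) lies 19 mm behind it; z points along the fingers, y is the line along which they close (so a half turn about z gives the same grasp; the last joint's range is limited). The gripper opens to 85 mm and grips with 20 to 120 N. Pads are 22 mm wide; open, the fingers measure 114 mm over their backs; the gripper's body (76 mm by 85 mm) begins 54 mm behind the grasp point. The pads swing forward as they close: fully open they stand 13 mm farther back than shut.
Start: joints at [-1.216, 0.241, 0.005, 1.335, 0, 1.571], TCP at [0.174, -0.469, 0.231] pointing down, gripper open.
Joint ranges: [-2.72, 2.72], [-1.05, 1.87], [-1.09, 1.28], [-1.99, 2.15], [-1.42, 1.44], [-3.14, 3.14]. Speed limits (rad/s): [2.79, 2.79, 3.14, 3.14, 3.14, 3.14].

### API

Orientations are given as a unit quaternion [x, y, z, w].
In Python, from workcell import monitor, vision, job gives the robot as it stands.
- The arm moves only by the tool move_arm, never from a script. Its argument "moves" is a list that holds one entry, the list of rows, each a list of 5 numbers: the shift along the world's x, y, z in m, then the turn about the world's z in degrees, then the opening in per cent of the stroke, from 0 (shut) to 100 (fully open). In form: [[[x, y, z, turn, gripper], ...]]. A call has 1 to 5 rows; each row is the pose to reach, as a shift and turn from the pose commanded when the call began; what a row does not reach only later rows make up. A row lasts 1/8 s, in which the tool goes at most 62.5 mm and 10.7 degrees, less where a joint would pass 70% of its speed; a pose out of reach is approached as far as the arm can. A call with a gripper value outside its range is refused whole. The fingers move at their own pace and stop on an object; the grip force is fixed at half the most. Time passes only in rows, so rows that repeat a pose let the fingers close. It gives the time, the measured TCP pose, the force, the opening and the grip force at its end, in the units of the state.
- monitor.get_obs(): the state, without advancing time (a new reading comes with each control period).
- vision.camera(name): name is "scene" or "top" or "wrist"; returns a dict with "color" (480x640x3 uint8, red, green, blue), "camera_matrix" (3x3 intrinsics, pixels), "eye" and "attitude" of the camera in the world; the wrist camera has in their place "hand_eye" (4x4, takes a point from camera to tool coordinates, whose origin is the TCP and whose axes are the flange's). Camera axes: x right, y up, looking along -z (the intrinsics and any distortion apply to the point x, -y, -z); pixel columns grow to the right and rows downward; lengths in m; the calibration is good to about 2 mm. A picture is of the moment at which its call begins: read the wrist's pose just before it. There is no depth.
- job.job_done(): hands the job in; it is judged then, once.
The state is a dict: "clock": time; "joint_pos": joint angles; "joint_vel": joint speeds; "tau": joint torques, N m; "eef_pos": TCP position; "tool_rot": TCP orientation; "ft_force": force on the tool from outside, world axes, zero at the start; "ft_torque": the same for the moment, N m; "grip_width": finger opening in m; "grasp_force": force on a finger pad.
Only numpy, scipy, OpenCV 4.12 (cv2) and the standard library are available. Lean on these libraries where they do the work, as an engineer would, in place of code of your own. Each camera call takes 0.05 s, during which the arm holds its last target. There are 200 camera calls.

## Working session

There is one attempt and no reset: what is moved stays moved. The work goes in short steps, Python scripts to look and compute and a tool call to move; the robot and the scene stay as the last step left them, time stands still between calls to the robot, and variables do not carry over. Pictures are saved under pics/ and viewed, at most 10 in all, crops included, and the job is handed in when it is done.

Besides the shell and the picture viewer there is one more tool, called after ">>>" by a JSON object that holds its "api" and its "payload". move_arm: Moves the arm, as the interface text tells. Its arguments: {"type":"object","properties":{"moves":{"type":"array","items":{"type":"array","items":{"type":"array","items":{"type":"number"}}}}},"required":["moves"]}

```bash
mkdir -p pics; ls; cat > h.py <<'E'
import numpy as np, cv2
from workcell import monitor, vision, job
from scipy.spatial.transform import Rotation as R
def snap(n):
    o=monitor.get_obs(); c=vision.camera(n); c['obs']=o; return c
def pose(c):
    if 'hand_eye' in c:
        T=np.eye(4); T[:3,:3]=R.from_quat(c['obs']['tool_rot']).as_matrix(); T[:3,3]=c['obs']['eef_pos']
        T=T@np.array(c['hand_eye']); return T[:3,:3],T[:3,3]
    a=np.array(c['attitude']); 
    return (R.from_quat(a).as_matrix() if a.size==4 else a.reshape(3,3)),np.array(c['eye'])
def ray(c,uv,z):
    "pixels -> world points on plane z"
    A,e=pose(c); K=np.array(c['camera_matrix']); uv=np.atleast_2d(uv).astype(float)
    d=np.c_[(uv[:,0]-K[0,2])/K[0,0],-(uv[:,1]-K[1,2])/K[1,1],-np.ones(len(uv))]@A.T
    return e+d*((z-e[2])/d[:,2])[:,None]
def proj(c,P):
    A,e=pose(c); K=np.array(c['camera_matrix']); p=(np.atleast_2d(P)-e)@A
    return np.c_[K[0,0]*p[:,0]/-p[:,2]+K[0,2],K[1,1]*-p[:,1]/-p[:,2]+K[1,2]]
def save(c,name): cv2.imwrite('pics/'+name+'.png',c['color'][:,:,::-1])
E
python3 - <<'E'
from h import *
o=monitor.get_obs(); print(o)
for n in ('top','scene','wrist'):
    c=snap(n); save(c,n+'0'); print(n,{k:(v if k!='color' else 0) for k,v in c.items() if k!='obs'})
E
```

```text
pics
{'clock': 0.0, 'joint_pos': array([-1.21600458e+00,  2.41405517e-01,  3.73505331e-03,  1.33519336e+00,
       -4.07059157e-06,  1.57078179e+00]), 'joint_vel': array([ 3.90918335e-06,  1.78871545e-03,  9.16157391e-04, -7.54352754e-04,
       -1.16989908e-03, -1.08611659e-03]), 'tau': array([ 7.03380174e-04, -3.72321582e+01,  2.52405775e+01,  1.69838819e-02,
        2.21311398e-04, -5.26373952e-06]), 'eef_pos': array([ 0.17347948, -0.46827437,  0.23042081]), 'tool_rot': array([ 9.84304763e-01,  1.76473977e-01, -1.84417913e-04, -1.01716507e-03]), 'ft_force': array([-0.19559534,  0.7087591 , -0.64855124]), 'ft_torque': array([ 0.04005199, -0.01464427, -0.013252  ]), 'grasp_force': 0.0, 'grip_width': 0.0852919327921792}
top {'color': 0, 'camera_matrix': array([[499.84494725,   0.        , 318.15680436],
       [  0.        , 499.84494725, 240.17374234],
       [  0.        ,   0.        ,   1.        ]]), 'eye': array([ 0.44600026, -0.05452214,  1.30251446]), 'attitude': array([-0.01890517,  0.02390661,  0.71228613, -0.70122717])}
scene {'color': 0, 'camera_matrix': array([[484.520496  ,   0.        , 316.36629857],
       [  0.        , 484.520496  , 247.78479921],
       [  0.        ,   0.        ,   1.        ]]), 'eye': array([-0.3038978 ,  0.5938168 ,  0.76440609]), 'attitude': array([-0.21198976,  0.42794433,  0.78918956, -0.38613966])}
wrist {'color': 0, 'camera_matrix': array([[392.25561124,   0.        , 319.9965591 ],
       [  0.        , 392.25561124, 234.79147673],
       [  0.        ,   0.        ,   1.        ]]), 'hand_eye': array([[-7.19463822e-04,  9.52718821e-01,  3.03852481e-01,
         7.79610981e-02],
       [ 9.99999648e-01,  5.54247740e-04,  6.29981085e-04,
         7.05434486e-05],
       [ 4.31785286e-04,  3.03852828e-01, -9.52718884e-01,
        -1.43894340e-01],
       [ 0.00000000e+00,  0.00000000e+00,  0.00000000e+00,
         1.00000000e+00]])}
```

View pics/top0.png

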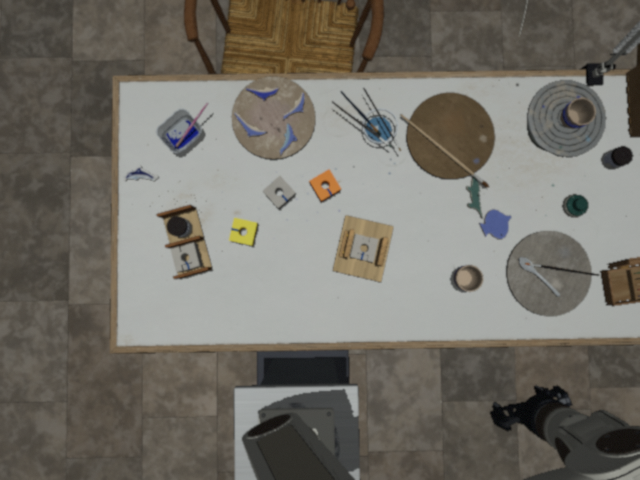

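View pics/scene0.png

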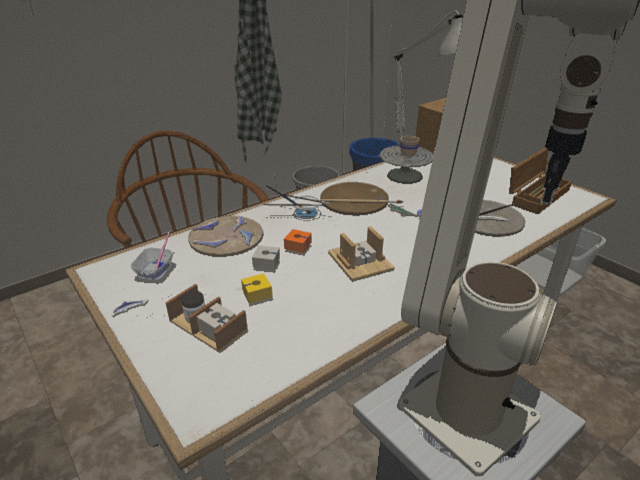

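The top view shows the middle section in the rack at (187,258) with the jar at (178,227), the frame and bottom section at (364,248), and the cup at (467,278). Three things could be taken for the cap: grey (280,193), orange (325,185) and yellow (243,232). By the description the grey one is the cap. I'll check that in a crop.

```bash
python3 - <<'E'
from h import *
c=snap('top'); im=c['color'][165:290,150:400]
cv2.imwrite('pics/crop1.png',cv2.resize(im,(800,400),interpolation=cv2.INTER_CUBIC)[:,:,::-1])
for n,uv,z in (('cap',(280,193),.042),('mid',(187,258),.056),('frame',(364,248),.042),('cup',(467,278),.06),('yel',(243,232),.04),('or',(325,185),.04),('spot',(280,235),0)):
    print(n,ray(c,uv,z).round(3))
E
```

```text
cap [[0.644 0.031 0.042]]
mid [[0.482 0.263 0.056]]
frame [[ 0.501 -0.18   0.042]]
cup [[ 0.421 -0.432  0.06 ]]
yel [[0.546 0.126 0.04 ]]
or [[ 0.663 -0.084  0.04 ]]
spot [[0.54  0.035 0.   ]]
```

View pics/crop1.png

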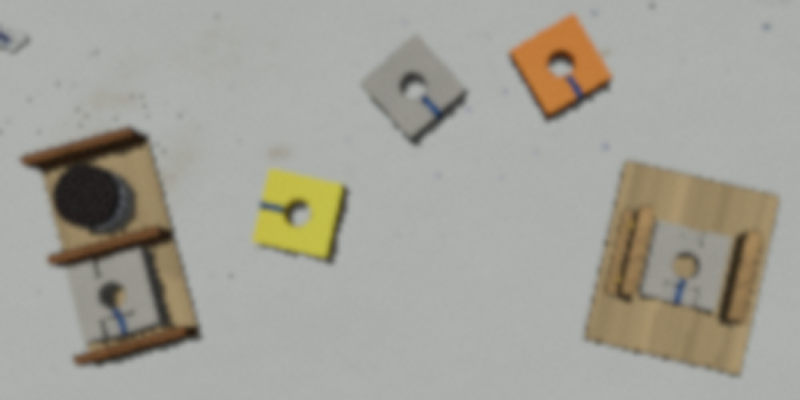

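The crop shows the grey cap's stripe toward the lower right, which confirms the choice. The middle section's stripe is at the bottom, crop (122,325), and the bottom section's stripe is at the bottom, crop (680,290). The orange and yellow ones are decoys. I'll move to a viewpoint over the bench.

>>> {"api": "move_arm", "payload": {"moves": [[[0.05,0.06,0.02,0,100],[0.09,0.11,0.02,0,100],[0.13,0.16,0.02,0,100],[0.17,0.21,0.02,0,100],[0.2,0.26,0.02,0,100]]]}}

```text
clock: 0.82
eef_pos: [0.365, -0.2223, 0.2513]
tool_rot: [0.984, 0.176, 0.0, 0.0]
ft_force: [0.7, -1.1, -0.1]
grip_width: 0.0856
grasp_force: 0.0
```

>>> {"api": "move_arm", "payload": {"moves": [[[0.04,0.05,0.0,0,100],[0.08,0.1,0.0,0,100],[0.12,0.15,0,0,100],[0.12,0.17,0,0,100],[0.12,0.17,0,0,100]]]}}

```text
clock: 1.45
eef_pos: [0.484, -0.0522, 0.2508]
tool_rot: [0.984, 0.178, -0.001, -0.0]
ft_force: [-0.4, -0.9, 0.1]
grip_width: 0.0852
grasp_force: 0.0
```

```bash
python3 - <<'E'
from h import *
c=snap('wrist'); save(c,'w1'); print(c['obs']['eef_pos'],R.from_quat(c['obs']['tool_rot']).as_matrix().round(3),np.degrees(c['obs']['joint_pos']).round(1),c['obs']['clock'])
print(proj(c,[[.501,-.18,.042],[.644,.031,.042],[.482,.263,.056]]).round())
E
```

```text
[ 0.48403552 -0.0522034   0.25078255] [[ 0.936  0.351 -0.001]
 [ 0.351 -0.936  0.   ]
 [-0.001 -0.    -1.   ]] [ -6.2  11.9   0.8  78.9  -0.  153.3] 1.45
[[454. 229.]
 [292. -27.]
 [-50.  69.]]
```

View pics/w1.png

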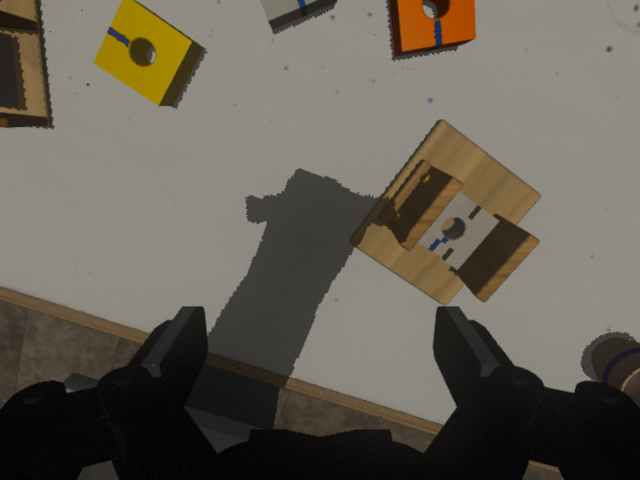

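The wrist view shows the frame baseboard with corners (441,120), (541,195), (445,304), (352,240) and the block hole at (454,228). The stripe is at (436,244). I'll go above the frame in its final orientation for the measurement.

>>> {"api": "move_arm", "payload": {"moves": [[[0.0,-0.05,0.0,10,100],[0.01,-0.1,-0.02,20,100],[0.016,-0.128,-0.03,30,100],[0.016,-0.128,-0.03,40,100],[0.016,-0.128,-0.03,50,100]]]}}

```text
clock: 2.12
eef_pos: [0.4987, -0.1841, 0.2209]
tool_rot: [0.817, 0.577, -0.0, -0.0]
ft_force: [-0.0, 0.2, 0.9]
grip_width: 0.0853
grasp_force: 0.0
```

>>> {"api": "move_arm", "payload": {"moves": [[[0.0,0.0,0.0,7,100],[0.0,0.0,0.0,7,100],[0.0,0.0,0.0,7,100]]]}}

```text
clock: 2.5
eef_pos: [0.4994, -0.1827, 0.2214]
tool_rot: [0.782, 0.624, -0.0, 0.0]
ft_force: [-0.3, -0.2, -0.3]
grip_width: 0.0852
grasp_force: 0.0
```

```bash
python3 - <<'E'
from h import *
c=snap('wrist'); save(c,'w2'); print(c['obs']['eef_pos'],R.from_quat(c['obs']['tool_rot']).as_matrix().round(3)[:,0],np.degrees(c['obs']['joint_pos']).round(1))
import pickle; pickle.dump(c,open('w2.pkl','wb'))
E
```

```text
[ 0.4994382  -0.18267379  0.221384  ] [ 0.222  0.975 -0.   ] [-20.1  17.6   4.   76.4  -0.   82.8]
```

View pics/w2.png

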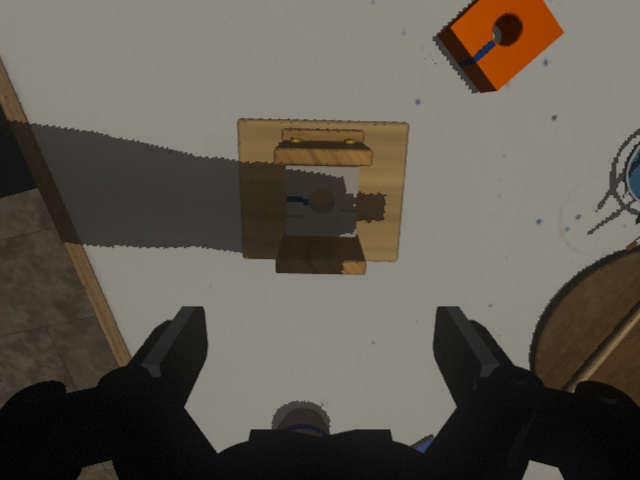

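The image shows the frame squarely: baseboard corners (238,119), (408,123), (398,262), (243,258), hole at (321,200), stripe on the left at (297,199).

```bash
python3 - <<'E'
from h import *
import pickle; c=pickle.load(open('w2.pkl','rb'))
hsv=cv2.cvtColor(c['color'],cv2.COLOR_RGB2HSV)
m=((hsv[:,:,1]>70)&(hsv[:,:,0]<30)); m[:105]=0;m[285:]=0;m[:,:220]=0;m[:,425:]=0
L,Rr,T,B=[],[],[],[]
for r in range(126,252):
    x=np.where(m[r])[0]; L.append((x[0]-.5,r)); Rr.append((x[-1]+.5,r))
for q in range(245,398):
    y=np.where(m[:,q])[0]; T.append((q,y[0]-.5)); 
    if q<270 or 372<q<392: B.append((q,y[-1]+.5))
def fit(p):
    w=ray(c,np.array(p),.012)[:,:2]; vx,vy,x,y=cv2.fitLine(w.astype(np.float32),cv2.DIST_HUBER,0,.001,.001).ravel()
    return np.array([x,y]),np.array([vx,vy])
F={k:fit(v) for k,v in zip('LRTB',(L,Rr,T,B))}
for k,(p,d) in F.items(): print(k,p.round(4),(np.degrees(np.arctan2(d[1],d[0]))%180).round(2))
def X(a,b):
    (p,d),(q,e)=F[a],F[b]; t=np.linalg.solve(np.c_[d,-e],q-p); return p+d*t[0]
C=[X('T','L'),X('T','R'),X('B','R'),X('B','L')]; C=np.array(C); print(C.round(4),'ctr',C.mean(0).round(4),[np.linalg.norm(C[i]-C[i-1]).round(4) for i in range(4)])
print('hole',ray(c,(321,200),.042).round(4))
# stripe mask on the block
b=(hsv[:,:,0]>100)&(hsv[:,:,0]<130)&(hsv[:,:,1]>110); b[:180]=0;b[225:]=0;b[:,:280]=0;b[:,345:]=0
y,x=np.where(b); print('stripe px',x.min(),x.max(),y.mean(), ray(c,[(x.min(),y[x<x.min()+4].mean()),(x.max(),y[x>x.max()-4].mean())],.042).round(4))
E
```

```text
L [ 0.4299 -0.1579] 75.88
R [ 0.5751 -0.1911] 75.84
T [ 0.532  -0.1194] 165.88
B [ 0.5086 -0.2464] 166.12
[[ 0.4451 -0.0975]
 [ 0.5895 -0.1338]
 [ 0.558  -0.2586]
 [ 0.4136 -0.2229]] ctr [ 0.5016 -0.1782] [np.float32(0.1293), np.float32(0.1489), np.float32(0.1287), np.float32(0.1488)]
hole [[ 0.5015 -0.1774  0.042 ]]
stripe px 290 290 197.0 [[ 0.4767 -0.1691  0.042 ]
 [ 0.4767 -0.1691  0.042 ]]
```

The frame centre is (0.5016, -0.178) with yaw -14.0°, and the sizes match. Next I go to the rack.

>>> {"api": "move_arm", "payload": {"moves": [[[0.0,0.06,0.0,10,100],[0.0,0.12,0.0,20,100],[0.0,0.17,0.0,30,100],[-0.01,0.22,0.0,40,100],[-0.01,0.26,0.0,50,100]]]}}

```text
clock: 3.18
eef_pos: [0.4892, 0.0799, 0.2215]
tool_rot: [0.441, 0.897, 0.0, 0.0]
ft_force: [-0.1, 0.0, -0.5]
grip_width: 0.0854
grasp_force: 0.0
```

>>> {"api": "move_arm", "payload": {"moves": [[[0.0,0.05,0.0,10,100],[0.0,0.1,0.0,20,100],[0.0,0.14,0.0,30,100],[-0.01,0.17,0.0,40,100],[-0.01,0.185,0.0,50,100]]]}}

```text
clock: 3.8
eef_pos: [0.4792, 0.2648, 0.2212]
tool_rot: [0.02, 1.0, 0.0, -0.0]
ft_force: [-0.3, -0.3, 0.6]
grip_width: 0.0856
grasp_force: 0.0
```

>>> {"api": "move_arm", "payload": {"moves": [[[0.0,0.0,0.0,10,100],[0.0,0.0,0.0,18.4,100],[0.0,0.0,0.0,18.4,100],[0.0,0.0,0.0,18.4,100]]]}}

```text
clock: 4.3
eef_pos: [0.4799, 0.263, 0.2213]
tool_rot: [-0.136, 0.991, -0.0, 0.0]
ft_force: [0.3, 0.0, -0.1]
grip_width: 0.0852
grasp_force: 0.0
```

```bash
python3 - <<'E'
from h import *
c=snap('wrist'); save(c,'w3'); print(c['obs']['eef_pos'],R.from_quat(c['obs']['tool_rot']).as_matrix().round(3)[:,0],np.degrees(c['obs']['joint_pos']).round(1))
import pickle; pickle.dump(c,open('w3.pkl','wb'))
E
```

```text
[0.47994526 0.26301588 0.22131418] [-0.963 -0.269 -0.   ] [28.7 19.4  6.5 77.1 -0.  13.1]
```

View pics/w3.png

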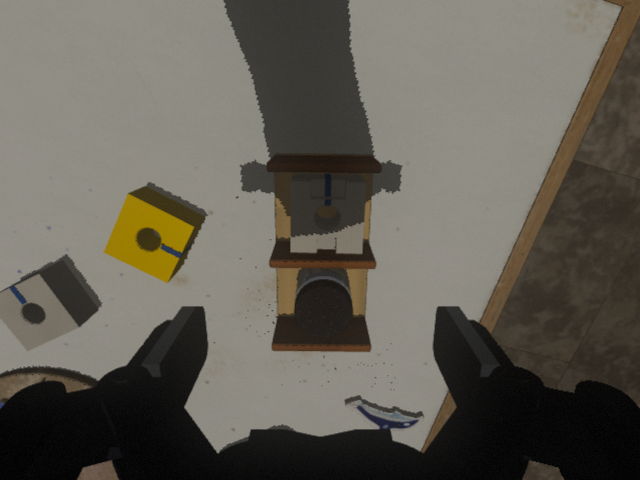

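The block lies between x=290 and 363 with its hole at (328,217) and its stripe up at (328,188), toward the robot. The cap is at (33,313). I'll measure the block's side edges and the fin direction.

```bash
python3 - <<'E'
from h import *
import pickle; c=pickle.load(open('w3.pkl','rb'))
hsv=cv2.cvtColor(c['color'],cv2.COLOR_RGB2HSV); S=hsv[:,:,1]
for r in (190,205,220,235,245): print(r,S[r,270:380:3].tolist())
L,Rr=[],[]
for r in range(182,248):
    x=np.where((S[r,280:372]<45))[0]+280; L.append((x[0]-.5,r)); Rr.append((x[-1]+.5,r))
for p in (L,Rr):
    w=ray(c,np.array(p),.056)[:,:2]; vx,vy,x,y=cv2.fitLine(w.astype(np.float32),cv2.DIST_HUBER,0,.001,.001).ravel(); print(x,y,np.degrees(np.arctan2(vy,vx))%180, p[::16])
# fins (far edges at z=.058)
for n,p in (('fin bottom top edge',[(272,346),(369,346)]),('mid fin',[(272,262),(375,263)]),('hole',[(328,217)]),('side mid',[(290,217),(363,217)])):
    w=ray(c,p,.058 if 'fin' in n else .056); print(n,w.round(4).tolist())
E
```

```text
190 [24, 24, 106, 91, 104, 110, 106, 46, 38, 43, 42, 33, 40, 33, 43, 41, 38, 45, 12, 135, 69, 46, 36, 46, 45, 45, 41, 28, 49, 38, 41, 36, 91, 97, 40, 29, 25]
205 [20, 24, 117, 121, 122, 99, 111, 50, 37, 38, 52, 40, 52, 34, 38, 33, 30, 53, 26, 28, 6, 38, 38, 46, 38, 40, 33, 46, 42, 42, 36, 32, 121, 120, 22, 22, 20]
220 [21, 20, 121, 119, 124, 122, 123, 41, 41, 41, 40, 38, 54, 46, 46, 58, 53, 30, 46, 41, 40, 49, 43, 43, 39, 42, 42, 40, 47, 42, 36, 59, 121, 102, 20, 20, 22]
235 [24, 21, 111, 118, 123, 123, 122, 46, 43, 45, 40, 38, 34, 39, 38, 37, 43, 41, 40, 44, 37, 36, 37, 37, 41, 40, 40, 40, 38, 40, 38, 75, 125, 52, 23, 23, 20]
245 [22, 24, 68, 85, 96, 96, 92, 43, 42, 38, 40, 38, 38, 38, 38, 41, 37, 36, 38, 39, 38, 40, 43, 40, 38, 39, 38, 40, 40, 38, 38, 85, 111, 50, 21, 21, 18]
0.4956757 0.2424356 13.813372 [(np.float64(291.5), 182), (np.float64(290.5), 198), (np.float64(290.5), 214), (np.float64(291.5), 230), (np.float64(289.5), 246)]
0.47952083 0.30671585 17.809097 [(np.float64(364.5), 182), (np.float64(371.5), 198), (np.float64(371.5), 214), (np.float64(371.5), 230), (np.float64(371.5), 246)]
fin bottom top edge [[0.6124, 0.2549, 0.058], [0.589, 0.3392, 0.058]]
mid fin [[0.5333, 0.236, 0.058], [0.511, 0.3196, 0.058]]
hole [[0.4836, 0.2708, 0.056]]
side mid [[0.4919, 0.241, 0.056], [0.476, 0.2983, 0.056]]
```

```bash
python3 - <<'E'
import cv2
im=cv2.imread('pics/w3.png')[145:275,250:400]; im=cv2.convertScaleAbs(im,alpha=1.6)
cv2.imwrite('pics/crop3.png',cv2.resize(im,(690,598),interpolation=cv2.INTER_CUBIC))
E
```

```text
(no output)
```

View pics/crop3.png

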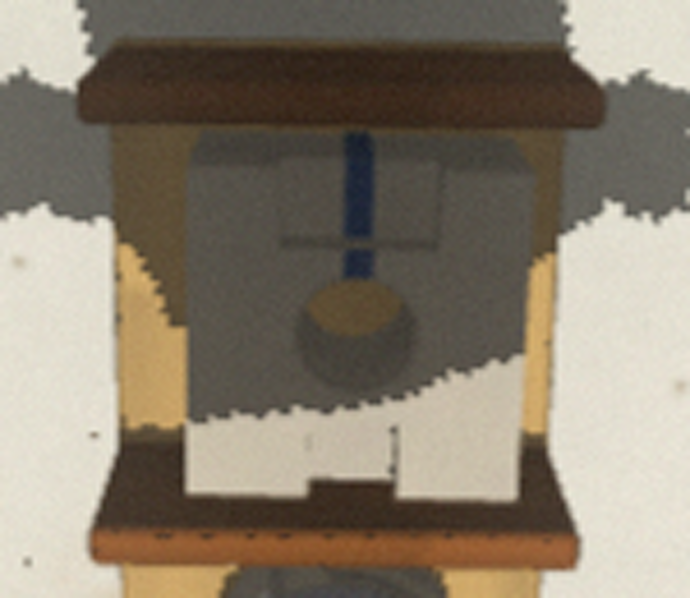

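The crop shows the middle section's full top face, with crop corners (190,165), (533,168), (519,500), (185,494). The wide notch and stripe are at the top (robot side), and the block is turned slightly in the bay.

```bash
python3 - <<'E'
from h import *
import pickle; c=pickle.load(open('w3.pkl','rb'))
p=np.array([(190,165),(533,168),(519,500),(185,494)])/4.6+[250,145]-.5+.1
w=ray(c,p,.056)[:,:2]; print(w.round(4),'ctr',w.mean(0).round(4))
for i in range(4):
    d=w[i]-w[i-1]; print(np.linalg.norm(d).round(4),(np.degrees(np.arctan2(d[1],d[0]))%180).round(1))
# cap
im=c['color'][240:360,0:115]; cv2.imwrite('pics/crop4.png',cv2.convertScaleAbs(cv2.resize(im,(575,600),interpolation=cv2.INTER_CUBIC),alpha=1.4)[:,:,::-1])
E
```

```text
[[0.4627 0.2343]
 [0.4474 0.2914]
 [0.5062 0.3073]
 [0.5214 0.2483]] ctr [0.4844 0.2703]
0.0603 13.4
0.0591 105.0
0.0609 15.1
0.0609 104.4
```

Middle section centre is (0.4844, 0.2703) with yaw 14.4°, and its size is right. I'll descend and grip by the ±y sides.

>>> {"api": "move_arm", "payload": {"moves": [[[0.0045,0.0073,0.0,-1.2,100],[0.0045,0.0073,-0.05,-1.2,100],[0.0045,0.0073,-0.1,-1.2,100],[0.0045,0.0073,-0.14,-1.2,100],[0.0045,0.0073,-0.17,-1.2,100]]]}}

```text
clock: 4.97
eef_pos: [0.4839, 0.2704, 0.0492]
tool_rot: [-0.126, 0.992, -0.0, -0.001]
ft_force: [0.8, 0.5, 0.1]
grip_width: 0.0852
grasp_force: 0.0
```

>>> {"api": "move_arm", "payload": {"moves": [[[0,0,-0.02,0,100],[0,0,-0.033,0,100],[0,0,-0.033,0,100],[0,0,-0.033,0,40],[0,0,-0.033,0,40]]]}}

```text
clock: 5.6
eef_pos: [0.4856, 0.2711, 0.0198]
tool_rot: [-0.126, 0.992, 0.001, 0.001]
ft_force: [0.4, 0.7, -1.4]
grip_width: 0.059
grasp_force: 64.6
```

>>> {"api": "move_arm", "payload": {"moves": [[[0,0,0,0,40],[0,0,0,0,40],[0,0,0,0,40],[0,0,0,0,40]]]}}

```text
clock: 6.1
eef_pos: [0.4856, 0.2711, 0.0197]
tool_rot: [-0.126, 0.992, 0.001, 0.001]
ft_force: [0.3, 0.1, 6.4]
grip_width: 0.0593
grasp_force: 65.0
```

Gripped at 59 mm. I'll lift, then carry it to the bench spot while turning to yaw -14°.

>>> {"api": "move_arm", "payload": {"moves": [[[0,0,0.03,0,40],[0,0,0.07,0,40],[0,0,0.1,0,40],[0,-0.04,0.1,-4,40],[0,-0.08,0.1,-10,40]]]}}

```text
clock: 6.72
eef_pos: [0.484, 0.1898, 0.1184]
tool_rot: [-0.039, 0.999, -0.0, 0.0]
ft_force: [0.9, -0.8, -1.4]
grip_width: 0.0593
grasp_force: 65.2
```

>>> {"api": "move_arm", "payload": {"moves": [[[0,-0.05,0,-7,40],[0,-0.1,0,-14,40],[0.005,-0.14,0,-18.4,40],[0.005,-0.16,0,-18.4,40],[0.005,-0.16,0,-18.4,40]]]}}

```text
clock: 7.35
eef_pos: [0.4888, 0.0291, 0.1179]
tool_rot: [0.122, 0.993, -0.0, -0.001]
ft_force: [1.0, 0.4, -1.8]
grip_width: 0.0593
grasp_force: 65.1
```

>>> {"api": "move_arm", "payload": {"moves": [[[0,0,-0.04,0,40],[0,0,-0.07,0,40],[0,0,-0.09,0,40],[0,0,-0.098,0,40],[0,0,-0.104,0,40]]]}}

```text
clock: 7.98
eef_pos: [0.4896, 0.0311, 0.0142]
tool_rot: [0.12, 0.993, 0.0, 0.0]
ft_force: [0.4, 0.0, -0.9]
grip_width: 0.0596
grasp_force: 65.2
```

>>> {"api": "move_arm", "payload": {"moves": [[[0,0,-0.0015,0,40],[0,0,-0.003,0,40],[0,0,-0.003,0,40]]]}}

```text
clock: 8.35
eef_pos: [0.4899, 0.0304, 0.0118]
tool_rot: [0.121, 0.993, 0.0, 0.001]
ft_force: [-0.8, 0.6, -1.8]
grip_width: 0.0592
grasp_force: 65.2
```

>>> {"api": "move_arm", "payload": {"moves": [[[0,0,-0.001,0,40],[0,0,-0.001,0,40],[0,0,-0.001,0,40]]]}}

```text
clock: 8.72
eef_pos: [0.4899, 0.0305, 0.0117]
tool_rot: [0.121, 0.993, 0.0, 0.001]
ft_force: [-2.7, -0.6, 6.2]
grip_width: 0.0591
grasp_force: 66.4
```

Contact at the expected height. I'll release, rise, turn -90° and look.

>>> {"api": "move_arm", "payload": {"moves": [[[0,0,0,0,100],[0,0,0,0,100],[0,0,0,0,100],[0,0,0,0,100],[0,0,0.05,0,100]]]}}

```text
clock: 9.35
eef_pos: [0.4857, 0.0302, 0.0573]
tool_rot: [0.121, 0.993, -0.001, -0.005]
ft_force: [0.5, 0.4, 0.2]
grip_width: 0.0854
grasp_force: 0.0
```

>>> {"api": "move_arm", "payload": {"moves": [[[0,0,0.05,0,100],[0,0,0.1,-10,100],[0,0,0.14,-20,100],[0,0,0.14,-30,100],[0,0,0.14,-40,100]]]}}

```text
clock: 9.98
eef_pos: [0.4898, 0.0305, 0.2011]
tool_rot: [0.456, 0.89, 0.0, 0.001]
ft_force: [-0.3, 0.1, -0.6]
grip_width: 0.0856
grasp_force: 0.0
```

>>> {"api": "move_arm", "payload": {"moves": [[[0,0,0,-10,100],[0,0,0,-20,100],[0,0,0,-30,100],[0,0,0,-40,100],[0,0,0,-50,100]]]}}

```text
clock: 10.6
eef_pos: [0.4893, 0.0304, 0.2001]
tool_rot: [0.789, 0.614, -0.0, -0.0]
ft_force: [0.4, -0.2, 0.0]
grip_width: 0.0853
grasp_force: 0.0
```

>>> {"api": "move_arm", "payload": {"moves": [[[0,0,0,0,100],[0,0,0,0,100]]]}}

```text
clock: 10.85
eef_pos: [0.4893, 0.0304, 0.2002]
tool_rot: [0.787, 0.617, -0.0, -0.0]
ft_force: [0.5, -0.5, -0.1]
grip_width: 0.0858
grasp_force: 0.0
```

```bash
python3 - <<'E'
from h import *
c=snap('wrist'); save(c,'w5'); print(c['obs']['eef_pos'],R.from_quat(c['obs']['tool_rot']).as_matrix().round(3)[:,0],np.degrees(c['obs']['joint_pos']).round(1))
import pickle; pickle.dump(c,open('w5.pkl','wb'))
E
```

```text
[0.48932873 0.0304401  0.20017484] [ 0.237  0.971 -0.   ] [  3.6  13.6  -4.6  71.8  -0.  107.3]
```

View pics/w5.png

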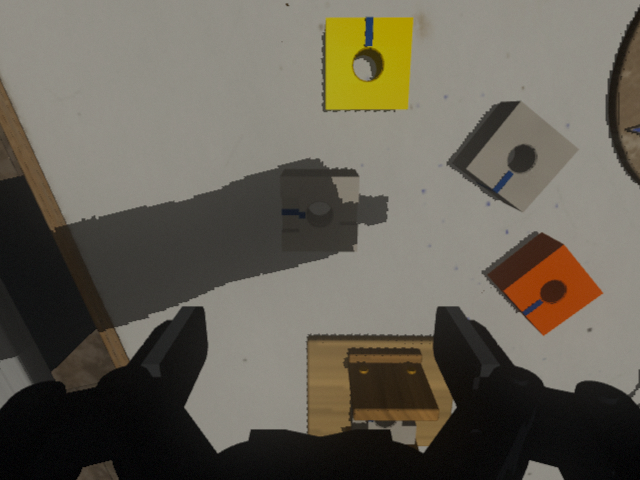

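The middle section stands upright at (320,214), stripe left, hole at (320,211). The grey cap is at (522,157), with its stripe lower left at (503,182). I'll measure both numerically.

```bash
python3 - <<'E'
from h import *
import pickle; c=pickle.load(open('w5.pkl','rb'))
g=cv2.GaussianBlur(cv2.cvtColor(c['color'],cv2.COLOR_RGB2GRAY),(3,3),0).astype(int)
for q in (288,300,335,350): print(q,'top',g[166:186,q].tolist(),'bot',g[242:260,q].tolist())
for r in (190,240): print(r,'L',g[r,274:292].tolist(),'R',g[r,350:366].tolist())
# cap top face: light grey polygon
roi=np.zeros(g.shape,bool); roi[90:220,440:590]=1
vals=g[roi]; print(np.percentile(vals,[5,25,50,75,95]), g[150,500],g[125,530],g[180,540],g[140,470],g[150,585],g[205,500])
b=c['color'].astype(int); print('cap rgb',b[125,530],b[180,540],b[205,490],b[120,580])
E
```

```text
288 top [64, 63, 59, 53, 49, 48, 47, 47, 47, 48, 52, 54, 55, 55, 55, 55, 54, 54, 53, 54] bot [52, 53, 53, 53, 53, 53, 53, 53, 54, 57, 60, 61, 61, 61, 62, 62, 61, 61]
300 top [64, 64, 59, 53, 48, 47, 47, 46, 46, 48, 51, 53, 54, 54, 53, 53, 53, 53, 53, 54] bot [52, 52, 53, 53, 53, 54, 53, 53, 55, 57, 60, 61, 61, 61, 61, 61, 61, 62]
335 top [134, 113, 82, 58, 50, 50, 49, 49, 49, 56, 78, 107, 121, 123, 122, 122, 122, 112, 89, 70] bot [55, 55, 55, 55, 55, 55, 56, 56, 57, 59, 61, 77, 112, 135, 140, 140, 140, 140]
350 top [140, 135, 112, 77, 56, 51, 50, 51, 51, 58, 80, 107, 121, 123, 123, 123, 123, 123, 123, 123] bot [57, 57, 58, 57, 58, 58, 58, 58, 65, 90, 122, 139, 141, 142, 141, 141, 141, 140]
190 L [61, 60, 60, 60, 61, 59, 56, 54, 53, 54, 54, 54, 54, 54, 54, 54, 54, 54] R [123, 123, 124, 124, 123, 123, 124, 125, 129, 135, 139, 140, 140, 140, 140, 141]
240 L [60, 59, 60, 60, 60, 60, 59, 57, 53, 52, 52, 52, 52, 52, 52, 52, 52, 52] R [57, 57, 57, 57, 57, 58, 70, 104, 133, 141, 141, 141, 141, 142, 142, 141]
[ 45. 117. 141. 143. 144.] 120 117 118 52 142 142
cap rgb [121 116 103] [125 120 106] [136 133 131] [146 144 133]
```

```bash
python3 - <<'E'
from h import *
import pickle; c=pickle.load(open('w5.pkl','rb'))
def rep(p,z):
    w=ray(c,p,z)[:,:2]; print(w.round(4).tolist(),'ctr',w.mean(0).round(4))
    for i in range(4):
        d=w[i]-w[i-1]; print('  ',np.linalg.norm(d).round(4),(np.degrees(np.arctan2(d[1],d[0]))%180).round(1))
rep([(280,176),(359,176.5),(356.5,250.9),(281.6,251)],.048)
im=cv2.GaussianBlur(c['color'],(3,3),0).astype(int)
m=((im[:,:,1]>100)&(im[:,:,2]<117)).astype(np.uint8); m[:90]=0;m[220:]=0;m[:,:450]=0;m[:,590:]=0
k,l,s,_=cv2.connectedComponentsWithStats(m); i=1+s[1:,4].argmax(); print(s[i])
h=cv2.convexHull(max(cv2.findContours((l==i).astype(np.uint8),0,1)[0],key=cv2.contourArea))
q=cv2.approxPolyDP(h,6,True).reshape(-1,2); print(q.tolist())
w=ray(c,h.reshape(-1,2),.042)[:,:2]; print('cap',cv2.minAreaRect((w*1000).astype(np.float32)))
if len(q)==4: rep(q,.042)
print('stripe',ray(c,[(503,182),(522,158)],.042).round(4).tolist())
E
```

```text
[[0.4671, 0.0669], [0.5251, 0.0524], [0.5106, -0.0057], [0.4522, 0.0085]] ctr [0.4888 0.0305]
   0.0603 75.7
   0.0597 165.9
   0.0598 76.0
   0.0601 166.3
[ 467  100  111  112 5310]
[[516, 100], [577, 149], [523, 211], [467, 168]]
cap ((646.0043334960938, 35.178436279296875), (63.55379867553711, 62.982887268066406), 41.02052688598633)
[[0.648, 0.0787], [0.6895, 0.0325], [0.6458, -0.0064], [0.6071, 0.038]] ctr [0.6476 0.0357]
   0.0577 44.8
   0.0621 131.9
   0.0585 41.7
   0.0589 131.1
stripe [[0.6328, 0.0206, 0.042], [0.6487, 0.0356, 0.042]]
```

The middle section is at (0.4888, 0.0305) with yaw -13.9°, right under the tool. I'll regrip it along its x.

>>> {"api": "move_arm", "payload": {"moves": [[[-0.0005,0,-0.05,-0.3,100],[-0.0005,0,-0.1,-0.3,100],[-0.0005,0,-0.15,-0.3,100],[-0.0005,0,-0.175,-0.3,100],[-0.0005,0,-0.186,-0.3,100]]]}}

```text
clock: 11.52
eef_pos: [0.4877, 0.0304, 0.0127]
tool_rot: [0.789, 0.615, -0.001, -0.001]
ft_force: [0.2, 1.0, 0.2]
grip_width: 0.0853
grasp_force: 0.0
```

>>> {"api": "move_arm", "payload": {"moves": [[[0,0,0,0,100],[0,0,0,0,40],[0,0,0,0,40],[0,0,0,0,40],[0,0,0,0,40]]]}}

```text
clock: 12.15
eef_pos: [0.4905, 0.0306, 0.0161]
tool_rot: [0.789, 0.615, 0.002, 0.001]
ft_force: [-0.3, -0.1, 6.5]
grip_width: 0.0589
grasp_force: 65.5
```

>>> {"api": "move_arm", "payload": {"moves": [[[0,0,0.04,0,40],[0,0,0.08,0,40],[0,0,0.12,0,40],[0,0,0.14,0,40],[0,0,0.14,0,40]]]}}

```text
clock: 12.78
eef_pos: [0.4904, 0.0305, 0.1563]
tool_rot: [0.789, 0.615, 0.002, 0.001]
ft_force: [0.4, -0.4, -1.8]
grip_width: 0.0586
grasp_force: 65.6
```

>>> {"api": "move_arm", "payload": {"moves": [[[0.0112,-0.05,0,0,40],[0.0112,-0.1,0,0,40],[0.0112,-0.15,0,0,40],[0.0112,-0.19,0,0,40],[0.0112,-0.2085,0,0,40]]]}}

```text
clock: 13.4
eef_pos: [0.499, -0.1798, 0.1526]
tool_rot: [0.79, 0.613, -0.001, -0.001]
ft_force: [-0.1, 0.2, -1.9]
grip_width: 0.0587
grasp_force: 65.5
```

>>> {"api": "move_arm", "payload": {"moves": [[[0,0,0,0,40],[0,0,0,0,40],[0,0,0,0,40]]]}}

```text
clock: 13.78
eef_pos: [0.5001, -0.1767, 0.1541]
tool_rot: [0.788, 0.615, -0.0, -0.0]
ft_force: [0.5, 0.2, -1.3]
grip_width: 0.0587
grasp_force: 65.5
```

```bash
python3 - <<'E'
from h import *
c=snap('wrist'); save(c,'w6'); print(c['obs']['eef_pos'],R.from_quat(c['obs']['tool_rot']).as_matrix().round(4),np.degrees(c['obs']['joint_pos']).round(1))
import pickle; pickle.dump(c,open('w6.pkl','wb'))
E
```

```text
[ 0.50012009 -0.17672077  0.15414815] [[ 2.429e-01  9.700e-01 -4.000e-04]
 [ 9.700e-01 -2.429e-01  5.000e-04]
 [ 4.000e-04 -5.000e-04 -1.000e+00]] [-19.5  19.8  -3.2  67.    0.   84.6]
```

View pics/w6.png

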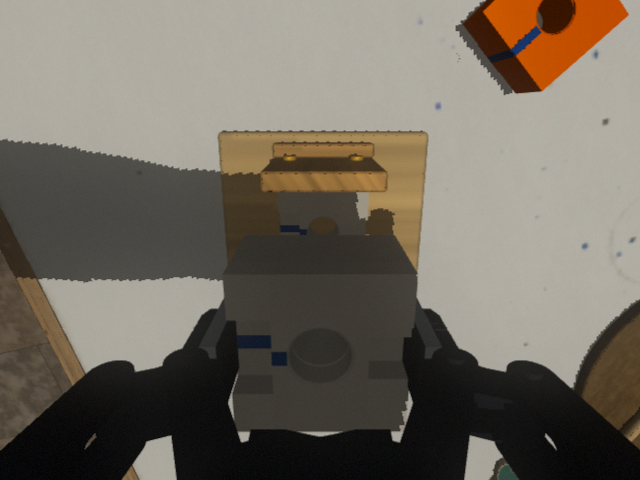

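The view shows the held block over the frame, both stripes on the left. The held top face has corners near (224,274), (416,274), (408,430), (234,430). I'll measure the relative offset.

```bash
python3 - <<'E'
from h import *
import pickle; c=pickle.load(open('w6.pkl','rb'))
hsv=cv2.cvtColor(c['color'],cv2.COLOR_RGB2HSV)
m=((hsv[:,:,1]>70)&(hsv[:,:,0]<30))
L,Rr,T=[],[],[]
for r in range(140,235):
    x=np.where(m[r,200:440])[0]+200; L.append((x[0]-.5,r)); Rr.append((x[-1]+.5,r))
for q in range(228,420): T.append((q,np.where(m[110:160,q])[0][0]+110-.5))
def fit(p,z):
    w=ray(c,np.array(p),z)[:,:2]; vx,vy,x,y=cv2.fitLine(w.astype(np.float32),cv2.DIST_HUBER,0,.001,.001).ravel()
    return np.array([x,y]),np.array([vx,vy])
F=[fit(p,.012) for p in (L,Rr,T)]
A=np.radians(-14); ux=np.array([np.cos(A),np.sin(A)]); uy=np.array([-ux[1],ux[0]])
for n,(p,d) in zip('LRT',F): print(n,(np.degrees(np.arctan2(d[1],d[0]))%180).round(2),'x_f',(p@ux).round(4),'y_f',(p@uy).round(4))
tcp=c['obs']['eef_pos'][:2]; print('tcp',tcp@ux,tcp@uy)
print('frame ctr xf',((F[0][0]+F[1][0])@ux/2).round(4),'yf',(F[2][0]@uy-.065).round(4), 'old',np.array([.5016,-.178])@ux,np.array([.5016,-.178])@uy)
g=cv2.GaussianBlur(cv2.cvtColor(c['color'],cv2.COLOR_RGB2GRAY),(3,3),0).astype(int)
for q in (245,300,345,395): print(q,'top',g[266:282,q].tolist(),'bot',g[422:440,q].tolist())
for r in (282,290,298): print(r,'L',g[r,214:236].tolist(),'R',g[r,404:424].tolist())
E
```

```text
L 75.8 x_f 0.4556 y_f -0.0271
R 75.85 x_f 0.6042 y_f -0.0273
T 165.91 x_f 0.5379 y_f 0.0128
tcp 0.5280170111147003 -0.050481409460084
frame ctr xf 0.5299 yf -0.0522 old 0.5297624337167808 -0.051364616444334016
245 top [49, 49, 50, 50, 50, 49, 49, 51, 56, 59, 61, 61, 61, 61, 62, 62] bot [58, 58, 59, 59, 59, 58, 57, 58, 68, 101, 142, 163, 166, 166, 165, 166, 165, 164]
300 top [47, 47, 46, 46, 47, 47, 46, 48, 54, 57, 58, 58, 58, 58, 58, 57] bot [59, 58, 58, 58, 57, 58, 58, 58, 68, 84, 74, 41, 19, 14, 15, 14, 13, 13]
345 top [48, 49, 48, 48, 49, 48, 47, 50, 55, 59, 60, 59, 59, 60, 59, 59] bot [58, 58, 58, 58, 58, 58, 59, 59, 55, 42, 25, 16, 15, 15, 15, 16, 16, 16]
395 top [54, 54, 55, 55, 54, 53, 53, 56, 60, 63, 64, 64, 64, 64, 64, 64] bot [59, 58, 59, 60, 60, 59, 58, 59, 74, 114, 150, 163, 165, 165, 165, 165, 165, 165]
282 L [167, 168, 166, 164, 162, 163, 165, 158, 133, 96, 71, 64, 64, 64, 64, 64, 63, 63, 63, 63, 63, 63] R [65, 66, 66, 66, 66, 66, 66, 67, 67, 66, 67, 68, 80, 115, 150, 165, 168, 168, 167, 168]
290 L [165, 165, 166, 166, 166, 166, 165, 165, 156, 121, 81, 65, 64, 63, 64, 64, 63, 63, 63, 63, 62, 62] R [65, 65, 65, 65, 66, 66, 66, 66, 66, 66, 67, 73, 96, 134, 160, 167, 166, 167, 168, 168]
298 L [166, 166, 166, 166, 166, 166, 166, 165, 153, 120, 82, 66, 64, 64, 63, 64, 64, 64, 63, 63, 63, 63] R [64, 64, 65, 65, 65, 66, 65, 65, 66, 66, 66, 68, 85, 122, 155, 167, 168, 168, 168, 168]
```

```bash
python3 - <<'E'
from h import *
import pickle; c=pickle.load(open('w6.pkl','rb'))
A=np.radians(-14); U=np.array([[np.cos(A),np.sin(A)],[-np.sin(A),np.cos(A)]])
z=c['obs']['eef_pos'][2]+.032
w=ray(c,[(222.9,290),(416.8,290),(320,273.7),(320,430.8)],z)[:,:2]@U.T
print(w.round(4),'width',w[1,0]-w[0,0],'depth',w[3]-w[2],'ctr',(w[0,0]+w[1,0])/2,(w[2,1]+w[3,1])/2)
E
```

```text
[[ 0.4979 -0.0265]
 [ 0.5587 -0.0266]
 [ 0.5283 -0.021 ]
 [ 0.5282 -0.0816]] width 0.06076455899274863 depth [-0.00010466 -0.06056196] ctr 0.5282679699823637 -0.05128957236236381
```

The offset to correct is +1.5 mm along frame x and -0.4 mm along y. I'll correct it and lower.

>>> {"api": "move_arm", "payload": {"moves": [[[0.0014,-0.0007,0,0,40],[0.0014,-0.0007,-0.04,0,40],[0.0014,-0.0007,-0.07,0,40],[0.0014,-0.0007,-0.09,0,40],[0.0014,-0.0007,-0.09,0,40]]]}}

```text
clock: 14.45
eef_pos: [0.5002, -0.1779, 0.0627]
tool_rot: [0.789, 0.615, -0.001, -0.002]
ft_force: [0.0, 0.5, -2.1]
grip_width: 0.0586
grasp_force: 65.5
```

>>> {"api": "move_arm", "payload": {"moves": [[[0,0,0,0,40],[0,0,-0.002,0,40],[0,0,-0.004,0,40],[0,0,-0.004,0,40]]]}}

```text
clock: 14.95
eef_pos: [0.5016, -0.1788, 0.0605]
tool_rot: [0.789, 0.614, 0.0, 0.0]
ft_force: [0.1, -0.7, -1.3]
grip_width: 0.059
grasp_force: 65.5
```

>>> {"api": "move_arm", "payload": {"moves": [[[0,0,-0.002,0,40],[0,0,-0.004,0,40],[0,0,-0.005,0,40],[0,0,-0.005,0,40]]]}}

```text
clock: 15.45
eef_pos: [0.5014, -0.1787, 0.0551]
tool_rot: [0.789, 0.614, -0.0, -0.0]
ft_force: [-0.5, 0.1, -1.6]
grip_width: 0.0585
grasp_force: 65.5
```

>>> {"api": "move_arm", "payload": {"moves": [[[0,0,-0.002,0,40],[0,0,-0.004,0,40],[0,0,-0.004,0,40]]]}}

```text
clock: 15.82
eef_pos: [0.5013, -0.1787, 0.051]
tool_rot: [0.789, 0.614, -0.0, -0.0]
ft_force: [-0.0, 0.1, -1.5]
grip_width: 0.0589
grasp_force: 65.5
```

>>> {"api": "move_arm", "payload": {"moves": [[[0,0,-0.001,0,40],[0,0,-0.002,0,40],[0,0,-0.002,0,40]]]}}

```text
clock: 16.2
eef_pos: [0.5016, -0.1788, 0.0501]
tool_rot: [0.789, 0.614, 0.0, 0.0]
ft_force: [-2.7, 0.1, 4.8]
grip_width: 0.0585
grasp_force: 65.9
```

The middle section seats at the expected height (TCP 0.050). I'll release, rise and go to the cap.

>>> {"api": "move_arm", "payload": {"moves": [[[0,0,0.001,0,60],[0,0,0.001,0,100],[0,0,0.001,0,100],[0,0,0.001,0,100],[0,0,0.03,0,100]]]}}

```text
clock: 16.82
eef_pos: [0.4994, -0.178, 0.0773]
tool_rot: [0.789, 0.614, -0.002, -0.002]
ft_force: [-0.3, -0.3, 0.7]
grip_width: 0.0854
grasp_force: 0.0
```

>>> {"api": "move_arm", "payload": {"moves": [[[0,0,0.05,0,100],[0,0,0.1,0,100],[0,0,0.13,5,100],[0.02,0.04,0.13,15,100],[0.05,0.08,0.13,25,100]]]}}

```text
clock: 17.45
eef_pos: [0.552, -0.0986, 0.2104]
tool_rot: [0.636, 0.772, 0.0, 0.001]
ft_force: [1.1, -0.5, 0.2]
grip_width: 0.0851
grasp_force: 0.0
```

>>> {"api": "move_arm", "payload": {"moves": [[[0.03,0.04,0,10,100],[0.06,0.08,0,20,100],[0.096,0.12,0,30,100],[0.096,0.134,0,30,100],[0.096,0.134,0,30,100]]]}}

```text
clock: 18.08
eef_pos: [0.6469, 0.0361, 0.2087]
tool_rot: [0.416, 0.91, -0.001, -0.001]
ft_force: [0.3, -1.0, 0.1]
grip_width: 0.0853
grasp_force: 0.0
```

```bash
cat > cap.py <<'E'
from h import *
c=snap('wrist'); o=c['obs']; M=R.from_quat(o['tool_rot']).as_matrix(); phi=np.degrees(np.arctan2(M[1,0],M[0,0])); save(c,'w7')
print(o['eef_pos'],phi,np.degrees(o['joint_pos']).round(1),o['clock'])
u=proj(c,[[.648,.0355,.042]])[0]; print('cap px',u.round())
im=cv2.GaussianBlur(c['color'],(3,3),0); hsv=cv2.cvtColor(im,cv2.COLOR_RGB2HSV)
x,y=u.astype(int); r=75
print('profile', im[y-20,x-r:x+r:5].tolist())
E
python3 cap.py
```

```text
[0.64694108 0.03605062 0.20865137] 130.87350678931307 [ 3.2 31.8 23.8 82.1 -0.  52.3] 18.075
cap px [321. 212.]
profile [[62, 61, 57], [63, 61, 57], [61, 61, 56], [61, 60, 56], [62, 61, 57], [62, 60, 56], [61, 60, 56], [61, 60, 56], [52, 50, 45], [53, 50, 45], [52, 50, 44], [53, 50, 45], [53, 51, 45], [52, 50, 45], [54, 51, 46], [54, 51, 46], [53, 51, 45], [55, 52, 46], [55, 51, 46], [54, 51, 46], [55, 53, 47], [57, 54, 49], [58, 55, 50], [66, 64, 60], [66, 64, 60], [68, 65, 61], [68, 67, 62], [69, 67, 62], [71, 70, 65], [146, 143, 134]]
```

```bash
python3 - <<'E'
from h import *
c=snap('wrist'); import pickle; pickle.dump(c,open('w7.pkl','wb'))
g=cv2.GaussianBlur(cv2.cvtColor(c['color'],cv2.COLOR_RGB2GRAY),(5,5),0).astype(int)
for r in (185,200,225,240): print(r,'L',g[r,270:300].tolist(),'R',g[r,340:372].tolist())
for q in (295,310,330,345): print(q,'T',g[160:190,q].tolist(),'B',g[236:262,q].tolist())
E
```

```text
185 L [59, 59, 59, 59, 59, 59, 59, 59, 59, 59, 59, 59, 59, 57, 54, 51, 50, 50, 50, 50, 50, 50, 50, 50, 50, 50, 50, 50, 50, 50] R [52, 52, 52, 52, 52, 53, 53, 53, 54, 54, 54, 54, 54, 54, 54, 54, 55, 55, 57, 59, 62, 64, 64, 65, 65, 65, 65, 65, 66, 66, 66, 66]
200 L [60, 60, 60, 60, 60, 60, 60, 60, 60, 60, 60, 60, 60, 59, 56, 53, 51, 50, 50, 50, 50, 50, 50, 50, 50, 50, 50, 50, 51, 50] R [52, 52, 52, 52, 52, 52, 52, 52, 52, 52, 53, 53, 54, 54, 54, 53, 54, 54, 56, 60, 62, 63, 64, 64, 65, 65, 65, 65, 65, 65, 65, 66]
225 L [63, 63, 63, 63, 63, 63, 63, 62, 60, 56, 53, 52, 54, 58, 59, 58, 55, 53, 53, 53, 53, 52, 52, 52, 52, 52, 52, 52, 52, 52] R [98, 110, 115, 117, 116, 116, 116, 116, 116, 117, 117, 118, 118, 118, 118, 118, 119, 123, 129, 137, 141, 142, 141, 141, 141, 141, 141, 141, 141, 141, 141, 141]
240 L [142, 142, 142, 141, 141, 141, 142, 142, 142, 141, 139, 135, 129, 116, 98, 79, 65, 58, 56, 55, 55, 55, 55, 54, 54, 54, 55, 54, 54, 54] R [118, 118, 118, 118, 118, 119, 119, 119, 119, 119, 119, 119, 119, 119, 120, 120, 122, 126, 133, 139, 141, 142, 142, 142, 142, 142, 142, 142, 142, 142, 1
[... 332 characters left out ...]
, 51, 51, 51, 50, 50, 50, 50, 51, 51, 51, 50, 51, 51] B [53, 53, 53, 54, 54, 55, 55, 55, 59, 77, 107, 130, 140, 141, 141, 142, 142, 142, 142, 142, 142, 142, 142, 142, 142, 142]
330 T [63, 63, 63, 63, 63, 62, 61, 58, 52, 47, 45, 44, 44, 46, 48, 51, 52, 52, 52, 52, 52, 52, 52, 52, 52, 52, 52, 51, 51, 51] B [102, 112, 117, 118, 119, 119, 119, 119, 121, 126, 133, 139, 141, 141, 141, 141, 141, 142, 142, 142, 142, 142, 142, 142, 142, 142]
345 T [141, 136, 123, 100, 79, 68, 62, 58, 53, 48, 47, 46, 46, 48, 51, 53, 53, 53, 53, 53, 53, 53, 54, 54, 53, 53, 53, 53, 53, 53] B [118, 118, 118, 118, 119, 118, 118, 119, 121, 127, 134, 140, 142, 143, 143, 142, 142, 142, 142, 142, 143, 143, 143, 143, 142, 143]
```

```bash
python3 - <<'E'
from h import *
import pickle; c=pickle.load(open('w7.pkl','rb'))
w=ray(c,[(283.9,174.1),(359.6,173.8),(358.1,246),(284.4,246)],.042)[:,:2]; print(w.round(4).tolist(),w.mean(0).round(4),c['obs']['eef_pos'])
for i in range(4):
    d=w[i]-w[i-1]; print(np.linalg.norm(d).round(4),(np.degrees(np.arctan2(d[1],d[0]))%180).round(1))
b=c['color'].astype(int); s=(b[:,:,2]>b[:,:,0]+25); s[:165]=0;s[255:]=0;s[:,:275]=0;s[:,365:]=0; y,x=np.where(s); print('stripe px',len(x),x.mean(),y.mean())
E
```

```text
[[0.606, 0.0383], [0.6512, 0.0777], [0.6912, 0.0322], [0.6444, -0.0082]] [0.6482 0.035 ] [0.64680072 0.03496158 0.20911375]
0.0604 129.6
0.06 41.0
0.0606 131.3
0.0619 40.8
stripe px 0 nan nan<stdin>:6: RuntimeWarning: Mean of empty slice.
  ret = ret.dtype.type(ret / rcount)
```

The cap is at (0.6482, 0.035) with yaw 40.9°, aligned with the tool. I'll descend and grip.

>>> {"api": "move_arm", "payload": {"moves": [[[0.0012,-0.0003,-0.05,0,100],[0.0012,-0.0003,-0.1,0,100],[0.0012,-0.0003,-0.15,0,100],[0.0012,-0.0003,-0.185,0,100],[0.0012,-0.0003,-0.198,0,100]]]}}

```text
clock: 18.8
eef_pos: [0.6463, 0.0331, 0.0093]
tool_rot: [0.417, 0.909, -0.001, -0.002]
ft_force: [0.1, -1.0, -0.4]
grip_width: 0.0855
grasp_force: 0.0
```

>>> {"api": "move_arm", "payload": {"moves": [[[0,0,0,0,100],[0,0,0,0,40],[0,0,0,0,40],[0,0,0,0,40],[0,0,0,0,40]]]}}

```text
clock: 19.42
eef_pos: [0.6508, 0.0349, 0.0141]
tool_rot: [0.416, 0.909, 0.001, 0.002]
ft_force: [0.2, -1.3, 6.4]
grip_width: 0.0589
grasp_force: 65.9
```

>>> {"api": "move_arm", "payload": {"moves": [[[0,0,0.04,0,40],[0,0,0.08,0,40],[0,0,0.12,0,40],[0,0,0.16,0,40],[0,0,0.18,0,40]]]}}

```text
clock: 20.05
eef_pos: [0.6498, 0.0352, 0.1949]
tool_rot: [0.416, 0.909, 0.001, 0.002]
ft_force: [0.7, 0.3, -1.4]
grip_width: 0.0591
grasp_force: 65.2
```

>>> {"api": "move_arm", "payload": {"moves": [[[-0.03,-0.043,0,-10,40],[-0.06,-0.086,0,-20,40],[-0.085,-0.125,0,-30,40],[-0.11,-0.16,0,-40,40],[-0.13,-0.19,0,-50,40]]]}}

```text
clock: 20.68
eef_pos: [0.5176, -0.1562, 0.1918]
tool_rot: [0.763, 0.646, 0.0, 0.0]
ft_force: [0.4, -0.5, -0.9]
grip_width: 0.0592
grasp_force: 65.2
```

>>> {"api": "move_arm", "payload": {"moves": [[[-0.018,-0.0235,-0.0,-4.9,40],[-0.018,-0.0235,-0.02,-4.9,40],[-0.018,-0.0235,-0.03,-4.9,40],[-0.018,-0.0235,-0.03,-4.9,40],[-0.018,-0.0235,-0.03,-4.9,40]]]}}

```text
clock: 21.3
eef_pos: [0.5013, -0.1782, 0.1618]
tool_rot: [0.788, 0.616, 0.0, 0.0]
ft_force: [0.0, -0.8, -1.7]
grip_width: 0.059
grasp_force: 65.3
```

```bash
python3 - <<'E'
from h import *
c=snap('wrist'); save(c,'w8'); o=c['obs']; M=R.from_quat(o['tool_rot']).as_matrix(); print(o['eef_pos'],np.degrees(np.arctan2(M[1,0],M[0,0])),M[2].round(4))
import pickle; pickle.dump(c,open('w8.pkl','wb'))
E
```

```text
[ 0.50126123 -0.17824266  0.16177566] 75.97971718008822 [-1.e-04  7.e-04 -1.e+00]
```

View pics/w8.png

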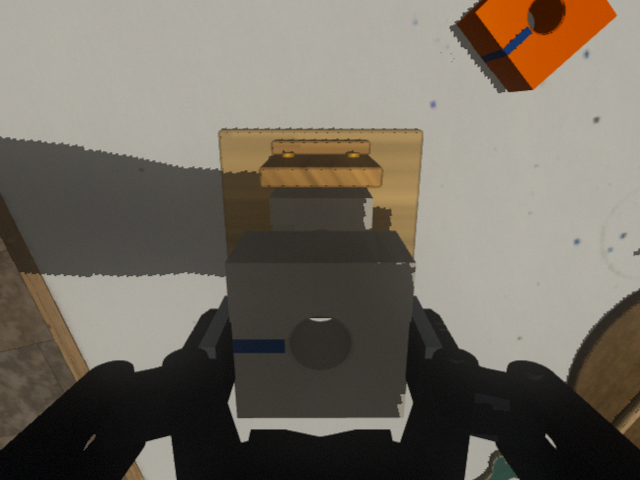

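The view shows the held cap, stripe left at (258,346), above the seated middle section whose edges are at x≈271 and 371. The stripes are on the same side. I'll measure the relative offset.

```bash
python3 - <<'E'
from h import *
import pickle; c=pickle.load(open('w8.pkl','rb'))
g=cv2.GaussianBlur(cv2.cvtColor(c['color'],cv2.COLOR_RGB2GRAY),(3,3),0).astype(int)
for q in (245,300,345,390): print(q,'T',g[254:274,q].tolist(),'B',g[408:426,q].tolist())
for r in (275,290): print(r,'L',g[r,220:238].tolist(),'R',g[r,402:420].tolist())
print('seated'); S=cv2.cvtColor(c['color'],cv2.COLOR_RGB2HSV)[:,:,1]
for r in (205,215,225): print(r,'L',S[r,262:282].tolist(),'R',g[r,362:382].tolist(),S[r,362:382].tolist())
for q in (285,320,350,365): print(q,'T',g[184:204,q].tolist())
E
```

```text
245 T [48, 48, 48, 48, 48, 48, 48, 48, 51, 56, 59, 59, 59, 59, 59, 59, 60, 60, 60, 60] B [57, 57, 58, 58, 58, 57, 58, 58, 57, 78, 127, 160, 165, 164, 165, 166, 166, 166]
300 T [45, 46, 46, 45, 45, 46, 46, 47, 49, 53, 56, 57, 57, 57, 56, 57, 57, 56, 57, 58] B [57, 56, 57, 57, 57, 57, 57, 57, 62, 89, 134, 161, 166, 165, 166, 166, 165, 165]
345 T [46, 47, 47, 46, 45, 45, 45, 46, 49, 53, 56, 57, 57, 57, 57, 56, 56, 57, 57, 57] B [57, 58, 58, 58, 58, 58, 58, 59, 64, 92, 136, 162, 166, 166, 166, 166, 166, 166]
390 T [52, 52, 51, 51, 51, 51, 52, 53, 56, 60, 61, 61, 61, 61, 61, 61, 61, 61, 60, 60] B [58, 58, 57, 57, 57, 58, 58, 58, 68, 102, 142, 162, 166, 166, 166, 166, 166, 165]
275 L [75, 72, 72, 75, 80, 79, 69, 63, 62, 61, 60, 60, 60, 60, 60, 60, 59, 60] R [65, 64, 63, 64, 64, 65, 66, 66, 70, 89, 118, 138, 148, 158, 165, 167, 167, 167]
290 L [166, 166, 166, 166, 166, 160, 134, 95, 68, 61, 61, 60, 60, 61, 62, 61, 60, 60] R [63, 63, 63, 63, 63, 64, 64, 64, 65, 65, 73, 101, 139, 163, 169, 169, 168, 168]
seated
205 L [124, 124, 126, 114, 122, 127, 124, 94, 59, 49, 56, 55, 53, 51, 46, 54, 48, 
[... 414 characters left out ...]
 41, 41, 40, 40, 56, 124, 120, 120, 113, 111, 115, 115, 119, 122]
225 L [121, 128, 125, 128, 117, 132, 123, 119, 115, 104, 79, 45, 49, 48, 45, 49, 42, 50, 45, 53] R [64, 74, 104, 133, 145, 147, 147, 146, 141, 119, 86, 63, 57, 57, 57, 57, 58, 58, 58, 58] [49, 53, 41, 40, 38, 39, 41, 42, 39, 52, 79, 122, 114, 113, 110, 118, 113, 119, 118, 120]
285 T [104, 94, 80, 64, 54, 52, 51, 51, 51, 51, 51, 52, 52, 55, 59, 61, 62, 62, 62, 62]
320 T [114, 102, 85, 65, 53, 51, 50, 51, 52, 51, 51, 51, 51, 53, 57, 61, 61, 61, 61, 61]
350 T [117, 109, 92, 70, 56, 54, 54, 53, 53, 53, 53, 53, 54, 57, 61, 65, 65, 64, 64, 65]
365 T [130, 119, 101, 78, 61, 56, 56, 56, 56, 56, 56, 56, 56, 67, 85, 87, 79, 77, 91, 122]
```

```bash
python3 - <<'E'
from h import *
import pickle; c=pickle.load(open('w8.pkl','rb'))
A=np.radians(-14); U=np.array([[np.cos(A),np.sin(A)],[-np.sin(A),np.cos(A)]])
z=c['obs']['eef_pos'][2]+.028
w=ray(c,[(226.8,290),(413.6,290),(320,262.7),(320,417.6)],z)[:,:2]@U.T
print(w.round(4),w[1,0]-w[0,0],w[3,1]-w[2,1],'cap ctr',(w[0,0]+w[1,0])/2,(w[2,1]+w[3,1])/2,'tcp',U@c['obs']['eef_pos'][:2])
s=ray(c,[(269.6,208),(372.3,208),(320,198)],.082)[:,:2]@U.T; print(s.round(4),'w',s[1,0]-s[0,0],'seated ctr',(s[0,0]+s[1,0])/2,s[2,1]-.030)
E
```

```text
[[ 0.4995 -0.0296]
 [ 0.5601 -0.0297]
 [ 0.5298 -0.0201]
 [ 0.5297 -0.0807]] 0.060626613028755716 -0.06053201410467331 cap ctr 0.5298089114739959 -0.050399694172482405 tcp [ 0.52949243 -0.05168202]
[[ 0.5002 -0.0286]
 [ 0.5603 -0.0287]
 [ 0.5297 -0.0227]] w 0.0601434717800019 seated ctr 0.5302473106931849 -0.052689486303261535
```

The correction is about (0, -1.9 mm). I'll lower in stages.

>>> {"api": "move_arm", "payload": {"moves": [[[0,-0.0019,-0.02,0,40],[0,-0.0019,-0.045,0,40],[0,-0.0019,-0.06,0,40],[0,-0.0019,-0.06,0,40],[0,-0.0019,-0.06,0,40]]]}}

```text
clock: 21.98
eef_pos: [0.5015, -0.1806, 0.1022]
tool_rot: [0.788, 0.615, 0.0, 0.001]
ft_force: [0.9, -1.0, -0.9]
grip_width: 0.0588
grasp_force: 65.3
```

>>> {"api": "move_arm", "payload": {"moves": [[[0,0,-0.002,0,40],[0,0,-0.004,0,40],[0,0,-0.006,0,40],[0,0,-0.006,0,40]]]}}

```text
clock: 22.48
eef_pos: [0.5005, -0.1804, 0.0951]
tool_rot: [0.788, 0.615, -0.0, -0.0]
ft_force: [-0.7, -0.1, -1.2]
grip_width: 0.0588
grasp_force: 65.3
```

Lug tips are at about 0.081 with no contact, so they are entering the notches.

>>> {"api": "move_arm", "payload": {"moves": [[[0,0,-0.002,0,40],[0,0,-0.004,0,40],[0,0,-0.004,0,40]]]}}

```text
clock: 22.85
eef_pos: [0.5005, -0.1804, 0.091]
tool_rot: [0.788, 0.615, -0.0, -0.0]
ft_force: [0.1, -0.8, -1.2]
grip_width: 0.0591
grasp_force: 65.3
```

>>> {"api": "move_arm", "payload": {"moves": [[[0,0,-0.0015,0,40],[0,0,-0.003,0,40],[0,0,-0.003,0,40]]]}}

```text
clock: 23.22
eef_pos: [0.5007, -0.1805, 0.0882]
tool_rot: [0.788, 0.615, -0.0, -0.0]
ft_force: [0.8, -0.4, -0.2]
grip_width: 0.0586
grasp_force: 65.2
```

>>> {"api": "move_arm", "payload": {"moves": [[[0,0,-0.001,0,40],[0,0,-0.001,0,40]]]}}

```text
clock: 23.48
eef_pos: [0.5008, -0.1805, 0.0881]
tool_rot: [0.788, 0.615, 0.0, 0.0]
ft_force: [-1.7, 1.7, 6.1]
grip_width: 0.0589
grasp_force: 65.9
```

The cap is seated at the expected height. I'll release, retreat upward and check with a crop.

>>> {"api": "move_arm", "payload": {"moves": [[[0,0,0.001,0,60],[0,0,0.001,0,100],[0,0,0.001,0,100],[0,0,0.001,0,100],[0,0,0.03,0,100]]]}}

```text
clock: 24.1
eef_pos: [0.4987, -0.1797, 0.1153]
tool_rot: [0.788, 0.615, -0.002, -0.002]
ft_force: [0.9, -0.3, 0.4]
grip_width: 0.0854
grasp_force: 0.0
```

>>> {"api": "move_arm", "payload": {"moves": [[[0,0,0.05,0,100],[0,0,0.1,0,100],[0,0,0.13,0,100],[0,0,0.13,0,100],[0,0,0.13,0,100]]]}}

```text
clock: 24.72
eef_pos: [0.5002, -0.1803, 0.2461]
tool_rot: [0.788, 0.615, -0.0, -0.001]
ft_force: [-0.6, 0.2, 0.7]
grip_width: 0.0855
grasp_force: 0.0
```

```bash
python3 - <<'E'
from h import *
c=snap('wrist'); save(c,'w9'); o=c['obs']; print(o['eef_pos'],o['clock'])
import pickle; pickle.dump(c,open('w9.pkl','wb'))
g=cv2.GaussianBlur(cv2.cvtColor(c['color'],cv2.COLOR_RGB2GRAY),(3,3),0).astype(int)
A=np.radians(-14); ux=np.array([np.cos(A),np.sin(A)]); uy=np.array([-ux[1],ux[0]]); C=.5302*ux-.0527*uy
P=[np.r_[C+sx*.03*ux+sy*.03*uy,.116] for sx,sy in ((-1,1),(1,1),(1,-1),(-1,-1))]; q=proj(c,P); print('expected corners',q.round(1).tolist())
x0,x1=q[:,0].min().astype(int),q[:,0].max().astype(int); y0,y1=q[:,1].min().astype(int),q[:,1].max().astype(int); ym=(y0+y1)//2
for X in (x0+15,x1-15): print('T',y0,g[y0-10:y0+10,X].tolist(),'B',y1,g[y1-10:y1+10,X].tolist())
for Y in (y0+12,y1-12): print('L',x0,g[Y,x0-10:x0+12].tolist(),'R',x1,g[Y,x1-12:x1+10].tolist())
t=snap('top'); save(t,'t9'); s=snap('scene'); save(s,'s9'); pickle.dump(s,open('s9.pkl','wb'))
E
```

```text
[ 0.50018149 -0.1802883   0.24612865] 24.725
expected corners [[279.2, 179.6], [364.7, 179.5], [362.1, 259.4], [281.9, 259.5]]
T 179 [40, 40, 40, 40, 41, 41, 41, 41, 41, 42, 44, 46, 48, 47, 46, 46, 47, 46, 46, 46] B 259 [49, 49, 50, 50, 50, 50, 50, 49, 50, 49, 46, 43, 41, 41, 44, 67, 105, 129, 134, 134]
T 179 [43, 43, 42, 42, 43, 42, 42, 41, 44, 60, 87, 104, 108, 107, 108, 108, 104, 92, 77, 62] B 259 [49, 50, 56, 74, 94, 103, 105, 101, 92, 88, 94, 100, 102, 101, 99, 104, 119, 131, 134, 133]
L 279 [42, 41, 41, 41, 41, 41, 41, 42, 42, 44, 45, 46, 46, 45, 46, 46, 45, 45, 45, 45, 45, 45] R 364 [67, 90, 105, 109, 109, 110, 110, 110, 110, 110, 108, 97, 76, 56, 50, 49, 48, 46, 45, 45, 46, 46]
L 279 [49, 49, 48, 48, 49, 49, 49, 49, 49, 49, 49, 49, 49, 49, 49, 49, 49, 49, 49, 49, 48, 48] R 364 [50, 50, 50, 50, 50, 51, 52, 52, 53, 63, 86, 103, 108, 109, 109, 109, 109, 109, 109, 109, 110, 109]
```

The cap's edges lie within a pixel of where a flush stack should be. Both contact heights matched as well. I'm handing in.

```bash
python3 -c "
from workcell import job; print(job.job_done())"
```

```text
the job is handed in; nothing more can be done
None
```

The mould is put together and handed in at about 25 s: the middle section is on the bottom section and the grey cap is on the middle, lugs in the notches and stripes aligned, each seated at the expected height (the cap's position was confirmed only by pixel measurement, my ten picture views being spent), and I did not grip or move the jar, the cup or the look-alikes.

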